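# Polish a rod electrode and hold it centred in the guide over the open cup

### The arm

A 6-joint arm with a two-finger parallel gripper is mounted at the origin on the work surface. World frame = base frame: x ahead of the robot, y to its left, z up, the work surface at z = 0. Lengths are in m, angles in rad, forces in N, time in s.
With the tool pointing down it reaches from about 0.25 to 0.775 m from the base axis. Payload 4 kg.
Tool frame: the origin (TCP) lies at the very end of the fingers, on their centre line; the grasp point (between the pads) lies 19 mm behind it (tcp_to_grasp is the distance from the TCP to the grasp point, in m); z points along the fingers, y is the line along which they close (so a half turn about z gives the same grasp; the last joint's range is limited). The gripper opens to 94 mm and grips with 3 to 60 N. Pads are 16 mm wide; open, the fingers measure 119 mm over their backs; the gripper's body (75 mm by 177 mm) begins 78 mm behind the grasp point.
Start: joints at [-1.253, 0.087, 1.371, -0, 1.684, -0.103], TCP at [0.225, -0.502, 0.17] pointing down, gripper open.
Joint ranges: [-3.1, 3.1], [-0.76, 2.03], [0.27, 2.55], [-1.08, 4.22], [0.17, 2.65], [-2.57, 2.57]. Speed limits (rad/s): [2.79, 2.79, 3.14, 3.14, 3.14, 3.14].

### API

Orientations are given as [roll, pitch, yaw] about the fixed x, y, z axes, in that order (R = Rz(yaw) Ry(pitch) Rx(roll)).
In Python, from bench import * gives the robot as it stands.
- The arm moves only by the shell command python3 -m creep 'ROWS'. ROWS is rows parted by semicolons, their numbers by spaces, 1 to 20 of them, each of 5 numbers: the finger opening in m, then dx, dy, dz in m, then a turn about the tool's z in rad; each row shifts and turns the commanded pose from where the row before left it, along the tool's axes as they then stand; what a row does not reach is not made up. A row lasts 1/12 s, in which the tool goes at most 0.0417 m and 0.125 rad, less where a joint would pass 70% of its speed; a pose out of reach is approached as far as the arm can. The fingers move at their own pace and stop on an object; the grip force is fixed at half the most. Time passes only in rows, so rows that do not move let the fingers close. It prints the time, the measured TCP pose, the force, the opening and the grip force at its end.
- get_obs(): the state, without advancing time (a new reading comes with each control period).
- snapshot(name): name is "side" or "top"; returns a dict with "color" (420x560x3 uint8, blue, green, red), "fx", "fy", "cx", "cy" (pixels), "extrinsics" (4x4, takes a point from world to camera coordinates). Camera axes: x right, y down, z forward; pixel columns grow to the right and rows downward; lengths in m; the calibration is good to about 2 mm. A picture is of the moment at which its call begins. There is no depth.
- close_job(): hands the job in; it is judged then, once.
The state is a dict: "time": time; "joint_positions": joint angles; "qvel": joint speeds; "joint_torque": joint torques, N m; "tool_pos": TCP position; "ee_rot": TCP orientation; "wrist_force": force on the tool from outside, world axes, zero at the start; "wrist_torque": the same for the moment, N m; "width": finger opening in m; "finger_force": force on a finger pad.
Only numpy, scipy, OpenCV 4.12 (cv2) and the standard library are available. Lean on these libraries where they do the work, as an engineer would, in place of code of your own. Each camera call takes 0.05 s, during which the arm holds its last target. There are 200 camera calls.

### The job

Take the rod electrode out of its holder and polish its foot: set it on the sprung plate of the polishing block near the raised ridge and draw it along the plate, upright and with steady light pressure, to the plate's other end, keeping the plate pushed part-way down without lifting off or driving it onto its stop. Then lower the electrode through the guide hole of the measuring stand that is above the open cup (not the lidded jar), without touching the stand, until its foot is well inside the cup but clear of its bottom. Finish while still holding it there, still, upright and centred in the hole, and leave the cup, the jar and the other things on the bench where they are.

Things in the scene. Friction and masses are not known exactly. Their poses are not given: they have to be found in the camera images.
- electrode: Rod electrode standing upright in its holder: a steel rod 10 mm in diameter and 100 mm long below a black square head 24 x 24 mm and 40 mm tall (100 to 140 mm above the foot, with a small brass stub 4 mm high on top), about 90 g. Origin at the centre of the foot (lower end), z along the rod to the head, x and y square to the head's flat sides.
- shank (a point): Point on the electrode's axis 55 mm above its foot.
- holder: Grey plastic block 70 x 70 mm, 60 mm tall, fixed, with a 12 mm hole 50 mm deep in the middle of its top, in which the electrode stands (its foot 10 mm above the bench, its head from 110 to 150 mm). Origin at the centre of the underside, z up.
- block: Polishing block, fixed: grey base 160 mm long (its x axis), 60 mm wide, with a raised ridge across its -x end (from x = -77 to -67 mm, top 50 mm above the bench) and a white sprung plate above the base. Origin at the centre of the underside, z up; the polishing stroke goes towards +x, away from the ridge.
- plate (a joint): How far the sprung plate is pushed down, 0 (up) to 0.012 m (on its stop). It moves straight down without tilting; it starts to give at about 1.5 N, 5 mm takes about 3.2 N, the stop is reached at about 5.7 N.
- plate_top (a point): Centre of the upper face of the sprung plate, 40 mm above the bench when up. The face is 135 mm long along the block's x (from x = -61.5 to +73.5 mm of the block) and 48 mm wide.
- stand: Measuring stand of aluminium, fixed: base plate 120 x 200 mm, 10 mm thick, and a guide bar 36 mm wide (x), 200 mm long (y), 20 mm thick carried on two end posts, its underside 75 mm and top 95 mm above the bench, with two upright through holes 22 mm in diameter at y = -45 and +45 mm. Origin at the centre of the underside, z up. Nothing stands above the bar.
- hole_a (a point): Centre of the mouth of the guide hole at y = -45 mm of the stand, at the top face of the bar (95 mm above the bench).
- hole_b (a point): Centre of the mouth of the guide hole at y = +45 mm of the stand, at the top face of the bar (95 mm above the bench).
- cup: Open white plastic cup, loose, standing on the stand's base under one of the two holes: 62 mm in diameter at the rim, 40 mm tall, wall 3 mm, bottom 4 mm thick, 80 g. Origin at the centre of its underside (10 mm above the bench), so its rim is 50 mm above the bench.
- jar: White plastic jar of the same body, closed by a lid with a knob, 65 mm in diameter, 56 mm tall, loose, standing under the other hole. Origin at the centre of its underside. Leave it alone.
- bottle: Small brown glass bottle with a white cap, 42 mm in diameter, 75 mm tall, standing loose on the bench. Origin at the centre of its underside. Leave it alone.
- rack: White vial rack 70 x 110 mm, 42 mm tall with its red caps, loose on the bench. Origin at the centre of its underside. Leave it alone.
- tray: Blue divided tray 90 x 130 mm, 35 mm tall, loose on the bench. Origin at the centre of its underside. Leave it alone.
Mind the look-alikes: they are no part of the job. Leave any orange look-alike of the electrode alone.

How it is judged:
On the way, in this order (a step that is already met when the one before it is completed fails the run):
1. the electrode near the ridge (foot 17 to 60 mm on the ridge's side of the block's middle), upright, its foot pressing the sprung plate part-way down (1 to 11.3 mm) (x of electrode in the frame of block between -0.06 and -0.017 m and value of joint plate between 0.001 and 0.0113 m and contact force between electrode and block above 0.5 N and angle between electrode's own z axis and vertical below 0.2 rad), for 0.05 s.
2. the electrode in the ridge-side part of the plate, upright, its foot pressing the sprung plate part-way down (1 to 11.3 mm) (x of electrode in the frame of block between -0.014 and -0.002 m and value of joint plate between 0.001 and 0.0113 m and contact force between electrode and block above 0.5 N and angle between electrode's own z axis and vertical below 0.2 rad), for 0.05 s.
3. the electrode in the middle of the plate, upright, its foot pressing the sprung plate part-way down (1 to 11.3 mm) (x of electrode in the frame of block between 0.004 and 0.016 m and value of joint plate between 0.001 and 0.0113 m and contact force between electrode and block above 0.5 N and angle between electrode's own z axis and vertical below 0.2 rad), for 0.05 s.
4. the electrode beyond the middle of the plate, upright, its foot pressing the sprung plate part-way down (1 to 11.3 mm) (x of electrode in the frame of block between 0.02 and 0.032 m and value of joint plate between 0.001 and 0.0113 m and contact force between electrode and block above 0.5 N and angle between electrode's own z axis and vertical below 0.2 rad), for 0.05 s.
5. the electrode near the plain end of the plate (foot more than 36 mm beyond the block's middle), upright, its foot pressing the sprung plate part-way down (1 to 11.3 mm) (x of electrode in the frame of block between 0.036 and 0.08 m and value of joint plate between 0.001 and 0.0113 m and contact force between electrode and block above 0.5 N and angle between electrode's own z axis and vertical below 0.2 rad), for 0.05 s.
At the end, for the whole second after the job is handed in: Held by the fingers, at rest, within 0.06 rad of upright: foot in the cup, 5 mm or more below its rim and 3 mm or more off its bottom; foot and shank within 3.5 mm of the axis of the hole above the cup; touching neither stand nor cup; cup within 10 mm of its start (((horizontal distance between each of electrode, shank and hole_a below 0.0035 m and horizontal distance between cup and hole_a below 0.012 m) or (horizontal distance between each of electrode, shank and hole_b below 0.0035 m and horizontal distance between cup and hole_b below 0.012 m)) and z of electrode in the frame of cup between 0.007 and 0.035 m and angle between electrode's own z axis and vertical below 0.06 rad and contact force between electrode and the fingers above 1 N and contact force between electrode and stand below 0.2 N and contact force between electrode and cup below 0.2 N and linear speed of electrode below 0.01 m/s and angular speed of electrode below 0.1 rad/s and distance of cup from where it was at the start of the episode below 0.01 m); the arm keeps its last pose, push and grip.
It fails at once if the electrode or the robot touches the measuring stand or a guide hole's walls (contact force between electrode and stand above 0.4 N or contact force between the arm and stand above 0.5 N).
It fails at once if the sprung plate is driven onto its stop (value of joint plate above 0.0118 m).
It fails at once if the electrode touches the jar (contact force between electrode and jar above 0.4 N).
It fails at once if the cup or the jar is pushed more than 10 mm (distance of any of cup, jar from where it was at the start of the episode above 0.01 m).
It fails at once if the bottle, the rack or the tray is pushed more than 15 mm (distance of any of bottle, rack, tray from where it was at the start of the episode above 0.015 m).
It also fails if it takes over 59 s, if anything falls off the work surface, if the arm or the gripper's body presses on something with over 40 N, if the wrist force passes 120 N, or if a joint passes its speed limit or range.

## Working session

There is one attempt and no reset: what is moved stays moved. The work goes in short steps, Python scripts to look and compute and a shell command to move; the robot and the scene stay as the last step left them, time stands still between calls to the robot, and variables do not carry over. Pictures are saved under pics/ and viewed, at most 10 in all, crops included, and the job is handed in when it is done.

```bash
mkdir -p pics; python3 - <<'E'
from bench import *
import cv2
for n in("top","side"):
    s=snapshot(n); cv2.imwrite(f"pics/{n}0.png",s["color"]); print(n,s["fx"],s["fy"],s["cx"],s["cy"]); print(s["extrinsics"])
o=get_obs(); print(o)
E
```

```text
top 414.019149782509 414.019149782509 277.37801169078 204.82895756375518
[[ 2.19854165e-02 -9.99683013e-01 -1.22684357e-02 -8.93800761e-04]
 [-9.82271667e-01 -1.93141356e-02 -1.86465377e-01  5.72299728e-01]
 [ 1.86169316e-01  1.61504557e-02 -9.82384929e-01  9.96138682e-01]
 [ 0.00000000e+00  0.00000000e+00  0.00000000e+00  1.00000000e+00]]
side 427.8248664382424 427.8248664382424 283.06847926780597 206.89756307258816
[[-0.8195989  -0.57279374 -0.01284402  0.46332914]
 [-0.41505087  0.60904317 -0.67586922  0.28456223]
 [ 0.39495622 -0.54861074 -0.73690965  0.74340218]
 [ 0.          0.          0.          1.        ]]
{'time': 0.1, 'joint_positions': array([-1.25310429e+00,  8.78819498e-02,  1.37208970e+00, -3.13553841e-05,
        1.68359764e+00, -1.03097290e-01]), 'qvel': array([-0.00058707, -0.0004484 , -0.00266474,  0.00075073, -0.00051531,
       -0.00249852]), 'joint_torque': array([ 2.74514488e-03, -3.41250944e+01, -3.03301799e+01,  7.19816750e-02,
        3.04266158e-02, -1.03326759e-04]), 'tool_pos': array([ 0.22447395, -0.50149055,  0.16862764]), 'ee_rot': array([-3.13962331e+00, -1.72426793e-04,  4.20785657e-01]), 'wrist_force': array([-0.78991997, -0.56321007, -0.09474833]), 'wrist_torque': array([-0.016707  ,  0.03426529, -0.01652837]), 'finger_force': 0.0, 'width': 0.09399831679661617}
```

View pics/top0.png

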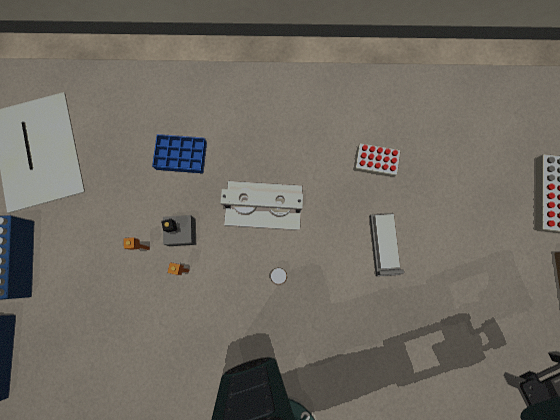

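View pics/side0.png

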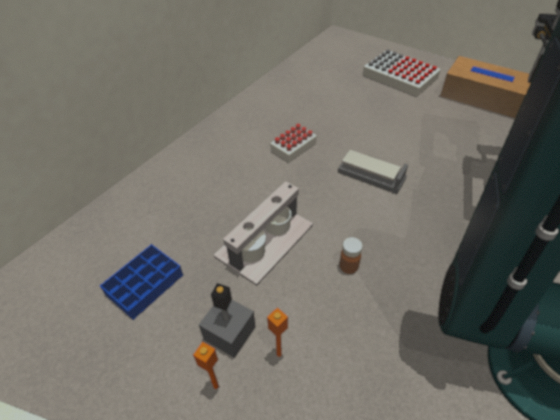

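The top view shows the electrode head near (169,226) on the holder at (179,230), the orange look-alikes at (131,243) and (177,268), the stand holes near (244,198) and (280,199), and the block near (386,245). The side view shows the same layout. I'll enlarge crops of these.

```bash
python3 - <<'E'
import cv2,numpy as np
t=cv2.imread("pics/top0.png");s=cv2.imread("pics/side0.png")
def c(i,x,y,w=100,h=75,W=400,H=300): return cv2.resize(i[y:y+h,x:x+w],(W,H),interpolation=cv2.INTER_CUBIC)
cv2.imwrite("pics/c1.png",np.vstack([np.hstack([c(t,215,165),c(t,340,205)]),np.hstack([c(s,215,180,),c(s,325,130)])]))
cv2.imwrite("pics/c2.png",np.hstack([c(t,120,200),c(s,180,275)]))
E
```

```text
(no output)
```

View pics/c1.png

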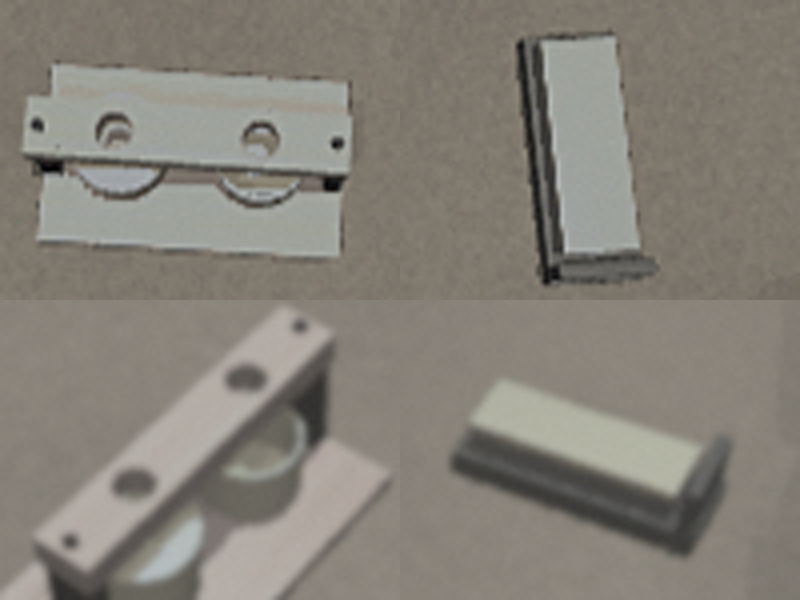

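View pics/c2.png

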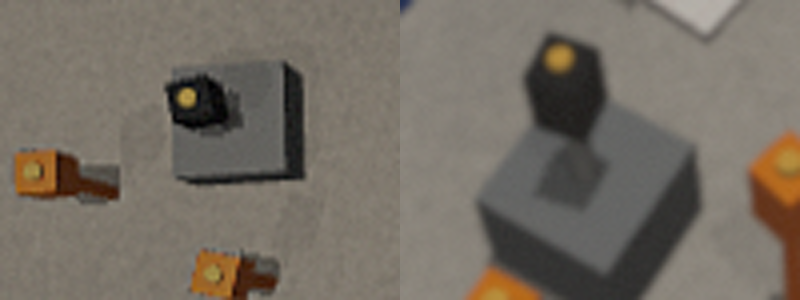

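The crops show the open cup under the right (lower y) hole, with the lidded jar under the left one. The ridge is at the near (low x) end of the block. Now I'll triangulate from the pixels.

```bash
cat > h.py <<'E'
import numpy as np
from bench import *
C={"top":(414.019149782509,277.37801169078,204.82895756375518,np.array([[2.19854165e-02,-9.99683013e-01,-1.22684357e-02,-8.93800761e-04],[-9.82271667e-01,-1.93141356e-02,-1.86465377e-01,5.72299728e-01],[1.86169316e-01,1.61504557e-02,-9.82384929e-01,9.96138682e-01]])),
"side":(427.8248664382424,283.06847926780597,206.89756307258816,np.array([[-0.8195989,-0.57279374,-0.01284402,0.46332914],[-0.41505087,0.60904317,-0.67586922,0.28456223],[0.39495622,-0.54861074,-0.73690965,0.74340218]]))}
def ray(n,u,v):
    f,cx,cy,E=C[n];R=E[:,:3];return -R.T@E[:,3],R.T@np.array([(u-cx)/f,(v-cy)/f,1])
def atz(n,u,v,z):
    o,d=ray(n,u,v);return o+d*(z-o[2])/d[2]
def proj(n,p):
    f,cx,cy,E=C[n];q=E[:,:3]@p+E[:,3];return q[:2]/q[2]*f+[cx,cy]
def tri(a,b):
    A=[];y=[]
    for n,p in(("top",a),("side",b)):
        o,d=ray(n,*p);d/=np.linalg.norm(d);P=np.eye(3)-np.outer(d,d);A.append(P);y.append(P@o)
    return np.linalg.lstsq(np.vstack(A),np.hstack(y),rcond=None)[0]
E
python3 - <<'E'
from h import *
import cv2
np.set_printoptions(precision=4,suppress=True)
k=lambda x,y,ox,oy:((x+.5)/4-.5+ox,(y+.5)/4-.5+oy)
def show(n,a,b,z):print(n,atz("top",*a,z),b and atz("side",*b,z),b and tri(a,b))
S=lambda x,y:k(x,y,215,165); SS=lambda x,y:k(x,y,215,180)
show("jarhole",S(114,132),SS(133,184),.095);show("cuphole",S(261,138.5),SS(246,78),.095)
show("boltL",S(38,125),SS(70,241),.095);show("boltR",S(338,143),SS(300,26),.095)
B=lambda x,y:k(x-400,y,340,205);BS=lambda x,y:k(x-400,y-300,325,130)
for a,b in(((542,40),(470,420)),((617,35),(504,380)),((640,249),(706,450)),((565,254),(676,497))):show("plate",B(*a),BS(*b),.04)
E_=lambda x,y:k(x,y,120,200);ES=lambda x,y:k(x-400,y,180,275)
show("stub",E_(186,97),ES(559,57),.154)
for a in((173,65),(283,62),(284,178),(175,182)):show("holder",E_(*a),None,.06)
for a in((33,171),(212,273)):show("orange",E_(*a),None,.144)
t=cv2.imread("pics/top0.png");s=cv2.imread("pics/side0.png")
u=lambda i,x,y:cv2.resize(i[y:y+30,x:x+30],(400,400),interpolation=cv2.INTER_CUBIC)
m=np.hstack([u(t,155,211),u(s,205,280)]);cv2.imwrite("pics/c3.png",np.clip(m.astype(float)*2.2,0,255).astype('uint8'))
E
```

```text
jarhole [0.5807 0.0945 0.095 ] [0.5821 0.096  0.095 ] [0.5818 0.0951 0.0939]
cuphole [0.5784 0.0046 0.095 ] [0.578  0.0052 0.095 ] [0.5785 0.0046 0.0941]
boltL [0.5841 0.1412 0.095 ] [0.585  0.1415 0.095 ] [0.5845 0.1414 0.0951]
boltR [ 0.5765 -0.0424  0.095 ] [ 0.5764 -0.0427  0.095 ] [ 0.5763 -0.0425  0.0953]
plate [ 0.5543 -0.2386  0.04  ] [ 0.5527 -0.2391  0.04  ] [ 0.5535 -0.2389  0.04  ]
plate [ 0.5585 -0.2864  0.04  ] [ 0.5539 -0.2847  0.04  ] [ 0.5573 -0.2879  0.0367]
plate [ 0.4236 -0.2966  0.04  ] [ 0.4203 -0.2954  0.04  ] [ 0.4224 -0.2976  0.0376]
plate [ 0.4195 -0.2499  0.04  ] [ 0.4177 -0.2473  0.04  ] [ 0.4192 -0.2509  0.0364]
stub [0.5041 0.2618 0.154 ] [0.5038 0.2625 0.154 ] [0.5043 0.2621 0.153 ]
holder [0.5371 0.2985 0.06  ] None None
holder [0.5404 0.2292 0.06  ] None None
holder [0.4675 0.2241 0.06  ] None None
holder [0.4636 0.2918 0.06  ] None None
orange [0.4611 0.3492 0.144 ] None None
orange [0.4057 0.2427 0.144 ] None None
```

View pics/c3.png

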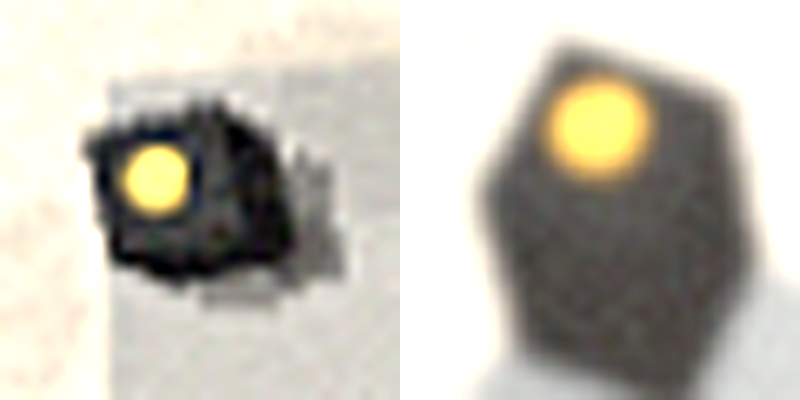

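```bash
cat >> h.py <<'E'
from scipy.spatial.transform import Rotation as Ro
def go(*t):
    o=get_obs();R=Ro.from_euler("xyz",o["ee_rot"]).as_matrix()
    d=R.T@(np.array(t)-o["tool_pos"]);print("delta tool",d.round(4),"rot",o["ee_rot"].round(4),"pos",o["tool_pos"].round(4),"F",o["wrist_force"].round(2),"t",o["time"])
E
python3 - <<'E'
from h import *
P=[atz("top",(x+.5)/13.333-.5+155,(y+.5)/13.333-.5+211,.15) for x,y in((88,140),(215,105),(115,260))]
P+=[atz("side",(x+.5)/13.333-.5+205,(y+.5)/13.333-.5+280,.15) for x,y in((560,38),(735,95),(485,195))] if 0 else []
print(P,np.arctan2(*(P[0]-P[2])[1::-1]),np.arctan2(*(P[1]-P[0])[1::-1])+np.pi/2)
P=[atz("side",(x-400+.5)/13.333-.5+205,(y+.5)/13.333-.5+280,.15) for x,y in((560,38),(735,95),(485,195))]
print(P,[np.arctan2(*(P[i]-P[0])[1::-1]) for i in(1,2)])
E
python3 -m creep '0.06 0 0 -0.015 0.088; 0.06 0 0 -0.015 0.088; 0.06 0 0 0 0'
python3 -c "
from h import *
go(.504,.262,.2)"
```

```text
[array([0.51095233, 0.27484422, 0.15      ]), array([0.51746677, 0.2533856 , 0.15      ]), array([0.49033022, 0.26866368, 0.15      ])] 0.29118571356880046 0.2947395650472635
[array([0.51770575, 0.2542213 , 0.15      ]), array([0.49483203, 0.24831045, 0.15      ]), array([0.51064161, 0.27600768, 0.15      ])] [np.float64(-2.8887123453196395), np.float64(1.8843458316762371)]
time: 0.35
tool_pos: [0.2251, -0.5032, 0.2023]
ee_rot: [3.137, -0.0, 0.243]
wrist_force: [0.6, 0.6, 0.6]
width: 0.0775
finger_force: 0.0
delta tool [ 4.551e-01 -6.754e-01 -6.000e-04] rot [ 3.137e+00 -3.000e-04  2.434e-01] pos [ 0.2251 -0.5032  0.2023] F [0.6  0.64 0.58] t 0.35
```

```bash
python3 -m creep '0.06 0.0225 -0.0333 0 0;0.06 0.0225 -0.0333 0 0;0.06 0.0225 -0.0333 0 0;0.06 0.0225 -0.0333 0 0;0.06 0.0225 -0.0333 0 0;0.06 0.0225 -0.0333 0 0;0.06 0.0225 -0.0333 0 0;0.06 0.0225 -0.0333 0 0;0.06 0.0225 -0.0333 0 0;0.06 0.0225 -0.0333 0 0;0.06 0.0225 -0.0333 0 0;0.06 0.0225 -0.0333 0 0;0.06 0.0225 -0.0333 0 0;0.06 0.0225 -0.0333 0 0;0.06 0.0225 -0.0333 0 0;0.06 0.0225 -0.0333 0 0;0.06 0.0225 -0.0333 0 0;0.06 0.0225 -0.0333 0 0;0.06 0.0225 -0.0333 0 0;0.06 0 0 0 -0.047'
python3 -m creep '0.06 0 0 0 0;0.06 0 0 0 0'
python3 -c "
from h import *
go(.504,.262,.111)"
```

```text
time: 2.02
tool_pos: [0.4863, 0.2212, 0.1965]
ee_rot: [-3.139, 0.003, 0.302]
wrist_force: [-0.6, -0.8, -0.7]
width: 0.0601
finger_force: 0.0
time: 2.18
tool_pos: [0.4856, 0.2154, 0.1984]
ee_rot: [3.141, 0.002, 0.293]
wrist_force: [-0.4, -0.0, 0.2]
width: 0.0601
finger_force: 0.0
delta tool [ 0.0313 -0.0394  0.0873] rot [3.141e+00 2.200e-03 2.928e-01] pos [0.4856 0.2154 0.1984] F [-0.37 -0.02  0.24] t 2.1833
```

```bash
python3 -m creep '0.06 0.0155 -0.0195 0 0;0.06 0.0155 -0.0195 0 0;0.06 0 0 0 0;0.06 0 0 0 0;0.06 0 0 0 0' >/dev/null
cat >> h.py <<'E'
def avg(n=8):
    o=[]
    for i in range(n): o.append(get_obs()); snapshot("top")
    f=lambda k:np.array([x[k] for x in o])
    r=f("ee_rot");r[:,0]%=2*np.pi
    print("pos",f("tool_pos").mean(0).round(4),"sd",f("tool_pos").std(0).round(4),"rot",r.mean(0).round(4),"F",f("wrist_force").mean(0).round(2),"w",o[-1]["width"],"ff",o[-1]["finger_force"],"t",o[-1]["time"])
    return f("tool_pos").mean(0)
E
python3 -c "
from h import *
avg();go(.504,.262,.111)"
```

```text
pos [0.5045 0.2606 0.2   ] sd [0.0001 0.0004 0.0001] rot [ 3.1412e+00 -4.0000e-04  2.9050e-01] F [ 0.24 -0.12  0.08] w 0.05981768967454139 ff 0.0 t 2.95
delta tool [-0.0003 -0.0008  0.0888] rot [ 3.1415e+00 -3.0000e-04  2.9130e-01] pos [0.5045 0.2613 0.1998] F [ 0.3  -0.44 -0.29] t 3.0
```

```bash
python3 -m creep '0.06 0 -0.001 0.03 0;0.06 0 0 0.03 0;0.06 0 0 0.029 0;0.06 0 0 0 0;0.06 0 0 0 0;0.035 0 0 0 0;0.035 0 0 0 0;0.035 0 0 0 0;0.028 0 0 0 0'
python3 -c "
from h import *
avg(5)"
python3 -m creep '0.02 0 0 0 0;0.02 0 0 0 0;0.02 0 0 0 0;0.015 0 0 0 0;0.015 0 0 0 0;0.015 0 0 0 0'
python3 -c "
from h import *
avg(5)"
```

```text
time: 3.75
tool_pos: [0.5054, 0.2631, 0.1128]
ee_rot: [-3.141, -0.004, 0.292]
wrist_force: [0.3, -0.6, 0.0]
width: 0.0371
finger_force: 0.0
pos [0.5049 0.2629 0.1119] sd [0.0003 0.0001 0.0006] rot [ 3.1417e+00 -2.2000e-03  2.9180e-01] F [-0.08 -0.2   0.03] w 0.02839103470583226 ff 0.0 t 3.95
time: 4.5
tool_pos: [0.5043, 0.2626, 0.1107]
ee_rot: [3.141, -0.0, 0.292]
wrist_force: [-0.0, -0.4, 1.1]
width: 0.0235
finger_force: 29.9
pos [0.5043 0.2626 0.1107] sd [0. 0. 0.] rot [ 3.1415e+00 -1.0000e-04  2.9180e-01] F [ 0.21 -0.12  1.23] w 0.023030342125601778 ff 29.942303001880646 t 4.7
```

```bash
python3 -m creep '0.015 0 0 -0.01 0;0.015 0 0 -0.02 0;0.015 0 0 -0.02 0;0.015 0 0 -0.02 0;0.015 0 0 -0.03 0;0.015 0 0 -0.03 0;0.015 0 0 0 0;0.015 0 0 0 0;0.015 0 0 0 0'
python3 - <<'E'
from h import *
import cv2
t=avg(5);s=snapshot("side")["color"];tp=snapshot("top")["color"]
r=[]
for n,i in(("side",s),("top",tp)):
    p=proj(n,t-[0,0,.06]).round().astype(int);x,y=max(p[0]-45,0),max(p[1]-67,0);c=cv2.resize(i[y:y+135,x:x+90],(400,600),interpolation=cv2.INTER_CUBIC)
    for z in(0,-.1007): 
        q=((proj(n,t+[0,0,z])-[x,y])*4.444).astype(int);cv2.circle(c,tuple(map(int,q)),3,(0,0,255),-1)
    r.append(c);print(n,x,y)
cv2.imwrite("pics/lift.png",np.hstack(r));go(.4376,-.2717,.24)
E
```

```text
time: 5.5
tool_pos: [0.5039, 0.2625, 0.2398]
ee_rot: [3.141, 0.001, 0.292]
wrist_force: [0.7, -0.5, -0.9]
width: 0.0231
finger_force: 29.9
pos [0.5035 0.2623 0.2387] sd [0.0002 0.0001 0.0006] rot [3.1412 0.0035 0.2918] F [ 0.03  0.14 -1.17] w 0.022998278574503546 ff 29.941286444664 t 5.7
side 173 213
top 118 156
delta tool [-2.172e-01  4.925e-01  1.000e-04] rot [3.1413e+00 1.9000e-03 2.9180e-01] pos [0.5039 0.2625 0.2396] F [-0.22 -0.46 -1.09] t 5.85
```

View pics/lift.png

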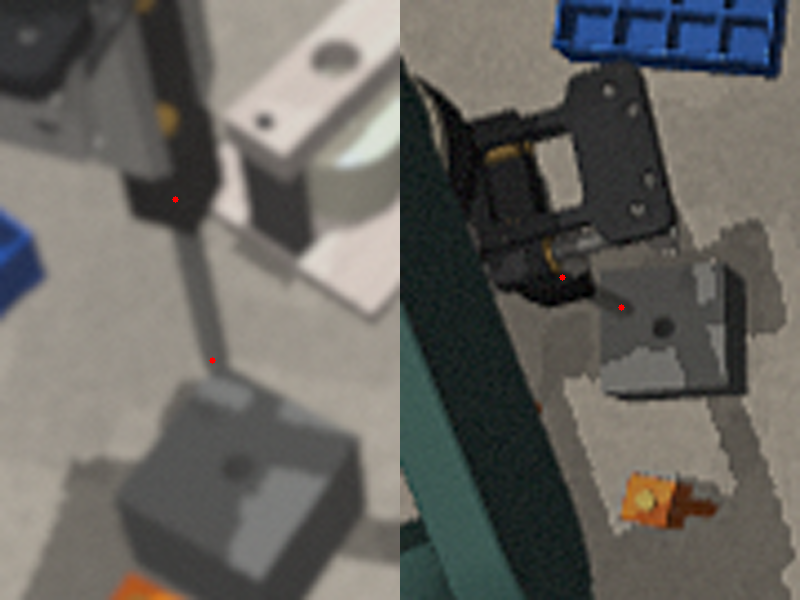

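The side view shows the electrode lifted clear of the holder and upright. Its foot at crop (213,362) coincides with the predicted dot. Next I carry it to the block.

```bash
python3 -m creep '0.015 -0.008 0.0175 0 0;0.015 -0.0155 0.0350 0 0;0.015 -0.0155 0.0350 0 0;0.015 -0.0155 0.0350 0 0;0.015 -0.0155 0.0350 0 0;0.015 -0.0155 0.0350 0 0;0.015 -0.0155 0.0350 0 0;0.015 -0.0155 0.0350 0 0;0.015 -0.0155 0.0350 0 0;0.015 -0.0155 0.0350 0 0;0.015 -0.0155 0.0350 0 0;0.015 -0.0155 0.0350 0 0;0.015 -0.0155 0.0350 0 0;0.015 -0.0155 0.0350 0 0;0.015 -0.008 0.0175 0 0;0.015 0 0 0 0;0.015 0 0 0 0;0.015 0 0 0 0;0.015 0 0 0 0'
python3 -c "
from h import *
avg(5);go(.4376,-.2717,.148)"
```

```text
time: 7.43
tool_pos: [0.4372, -0.268, 0.2409]
ee_rot: [-3.141, -0.0, 0.294]
wrist_force: [-0.2, 0.1, -1.4]
width: 0.0228
finger_force: 29.9
pos [ 0.4373 -0.268   0.241 ] sd [0.     0.0001 0.0001] rot [ 3.1413e+00 -5.0000e-04  2.9370e-01] F [-0.32 -0.02 -0.83] w 0.02326428463816814 ff 29.94129717350006 t 7.6333
delta tool [-0.0006  0.0032  0.0929] rot [ 3.1412e+00 -3.0000e-04  2.9330e-01] pos [ 0.4372 -0.2684  0.2409] F [-0.15  0.06 -0.4 ] t 7.6833
```

```bash
python3 -m creep '0.015 0 0.003 0.02 0;0.015 0 0 0.03 0;0.015 0 0 0.03 0;0.015 0 0 0.012 0;0.015 0 0 0 0;0.015 0 0 0 0;0.015 0 0 0 0'
python3 -c "
from h import *
avg(5)"
python3 -m creep '0.015 0 0 0.003 0;0.015 0 0 0.003 0;0.015 0 0 0.002 0;0.015 0 0 0.002 0;0.015 0 0 0 0;0.015 0 0 0 0;0.015 0 0 0 0'
python3 -c "
from h import *
avg(8)"
```

```text
time: 8.27
tool_pos: [0.4388, -0.2728, 0.1509]
ee_rot: [3.139, -0.002, 0.292]
wrist_force: [0.3, -0.6, -0.7]
width: 0.0233
finger_force: 29.9
pos [ 0.4389 -0.2729  0.151 ] sd [0.0001 0.0001 0.0002] rot [ 3.1382e+00 -2.3000e-03  2.9190e-01] F [ 0.06  0.08 -0.49] w 0.023160734358142462 ff 29.9412140250206 t 8.4667
time: 9.1
tool_pos: [0.4379, -0.2722, 0.139]
ee_rot: [3.141, -0.0, 0.292]
wrist_force: [1.0, -0.6, 1.2]
width: 0.0234
finger_force: 29.9
pos [ 0.4379 -0.2721  0.1389] sd [0.     0.     0.0001] rot [ 3.1412e+00 -2.0000e-04  2.9180e-01] F [0.26 0.06 1.27] w 0.022994009564577752 ff 29.945513606071472 t 9.45
```

```bash
python3 -m creep '0.015 0 0 0.002 0;0.015 0 0 0.002 0;0.015 0 0 0 0;0.015 0 0 0 0;0.015 0 0 0 0'
python3 -c "
from h import *
avg(6);go(.5374,-.2645,.1349)"
```

```text
time: 9.92
tool_pos: [0.4379, -0.2722, 0.1349]
ee_rot: [3.141, -0.0, 0.292]
wrist_force: [-0.2, 0.3, 2.6]
width: 0.023
finger_force: 29.9
pos [ 0.4379 -0.2722  0.1349] sd [0. 0. 0.] rot [ 3.1412e+00 -2.0000e-04  2.9180e-01] F [-0.26  0.03  2.62] w 0.02349011383838826 ff 29.947724640369415 t 10.1667
delta tool [ 0.0976  0.0213 -0.0001] rot [ 3.1413e+00 -1.0000e-04  2.9180e-01] pos [ 0.4378 -0.2722  0.1348] F [-0.13 -0.19  3.71] t 10.2167
```

```bash
python3 -m creep '0.015 0.0025 0.00055 0 0;0.015 0.0025 0.00055 0 0;0.015 0.0025 0.00055 0 0;0.015 0.0025 0.00055 0 0;0.015 0.0025 0.00055 0 0;0.015 0.0025 0.00055 0 0;0.015 0.0025 0.00055 0 0;0.015 0.0025 0.00055 0 0;0.015 0.0025 0.00055 0 0;0.015 0.0025 0.00055 0 0;0.015 0.0025 0.00055 0 0;0.015 0.0025 0.00055 0 0'
python3 -c "
from h import *
go(.5374,-.2645,.1349)"
python3 -m creep '0.015 0.0025 0.00055 0 0;0.015 0.0025 0.00055 0 0;0.015 0.0025 0.00055 0 0;0.015 0.0025 0.00055 0 0;0.015 0.0025 0.00055 0 0;0.015 0.0025 0.00055 0 0;0.015 0.0025 0.00055 0 0;0.015 0.0025 0.00055 0 0;0.015 0.0025 0.00055 0 0;0.015 0.0025 0.00055 0 0'
python3 -c "
from h import *
go(.5374,-.2645,.1349)"
```

```text
time: 11.22
tool_pos: [0.4686, -0.2698, 0.1346]
ee_rot: [3.142, 0.0, 0.292]
wrist_force: [-1.1, -0.1, 0.6]
width: 0.0233
finger_force: 30.1
delta tool [ 0.0674  0.0147 -0.0003] rot [3.1415e+00 1.0000e-04 2.9170e-01] pos [ 0.4686 -0.2698  0.1346] F [-1.07 -0.12  0.59] t 11.2167
time: 12.05
tool_pos: [0.4942, -0.2679, 0.1347]
ee_rot: [3.141, -0.0, 0.292]
wrist_force: [-0.6, -0.4, 0.9]
width: 0.023
finger_force: 30.0
delta tool [ 0.0423  0.0092 -0.0002] rot [ 3.1414 -0.      0.2918] pos [ 0.4942 -0.2679  0.1347] F [-0.57 -0.38  0.9 ] t 12.05
```

```bash
python3 - <<'E'
from h import *
import cv2
t=avg(6);s=snapshot("side")["color"];tp=snapshot("top")["color"]
r=[]
for n,i in(("side",s),("top",tp)):
    p=proj(n,t-[0,0,.06]).round().astype(int);x,y=max(p[0]-35,0),max(p[1]-52,0);c=cv2.resize(i[y:y+105,x:x+70],(400,600),interpolation=cv2.INTER_CUBIC)
    for z in(0,-.1007): 
        q=((proj(n,t+[0,0,z])-[x,y])*5.714).astype(int);cv2.circle(c,tuple(map(int,q)),3,(0,0,255),-1)
    r.append(c);print(n,x,y)
cv2.imwrite("pics/str.png",np.clip(np.hstack(r)*1.4,0,255))
E
```

```text
pos [ 0.4942 -0.2679  0.1347] sd [0.0002 0.     0.    ] rot [ 3.1414e+00 -1.0000e-04  2.9190e-01] F [-0.76 -0.22  1.06] w 0.02316738167608312 ff 30.02130895270966 t 12.3
side 336 99
top 356 185[ WARN:0@12.623] global loadsave.cpp:1063 imwrite_ Unsupported depth image for selected encoder is fallbacked to CV_8U.
```

View pics/str.png

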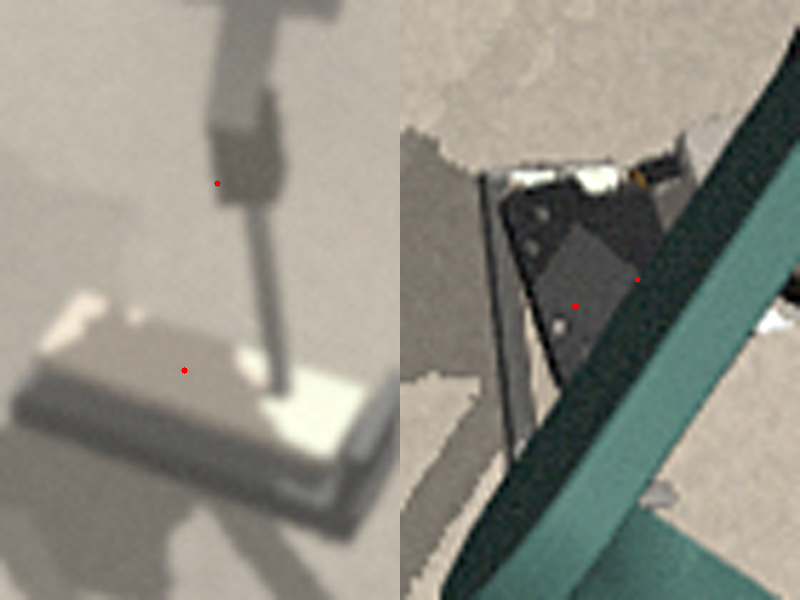

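The side view shows the rod's foot at crop (278,390) but expected at (184,370), so it lags behind the tool. The electrode has tilted in the grip; I'll work out by how much.

```bash
python3 - <<'E'
from h import *
f=lambda x,y:(x/5.714+336,y/5.714+99)
for z in(.034,.037,.04):print("foot",z,atz("side",*f(278,390),z))
for z in(.132,.137):print("rodtop",z,atz("side",*f(255,205),z))
for n in(.4379,.4942):
  for z in (.034,.1347,.175):print(n,z,proj("side",np.array([n,-.27,z])))
E
```

```text
foot 0.034 [ 0.45530752 -0.27917209  0.034     ]
foot 0.037 [ 0.4542498  -0.27588985  0.037     ]
foot 0.04 [ 0.45319208 -0.27260762  0.04      ]
rodtop 0.132 [ 0.47685948 -0.26689637  0.132     ]
rodtop 0.137 [ 0.47463981 -0.26065294  0.137     ]
0.4379 0.034 [389.52605479 172.07233739]
0.4379 0.1347 [397.13733084 139.22785516]
0.4379 0.175 [400.52166205 124.62365406]
0.4942 0.034 [368.70158541 163.38521662]
0.4942 0.1347 [374.57651314 130.62751081]
0.4942 0.175 [377.18271959 116.09569893]
```

```bash
python3 -m creep '0.015 0 0 -0.004 0;0.015 0 0 -0.004 0;0.015 0 0 0 0.11;0.015 0 0 0 0.11;0.015 0 0 0 0;0.015 0 0 0 0;0.015 0 0 0 0'
python3 - <<'E'
from h import *
import cv2
t=avg(6);s=snapshot("side")["color"];go(.4207,-.273,.1427);print(get_obs()["joint_positions"])
p=proj("side",t-[0,0,.04]).round().astype(int);x,y=p[0]-50,p[1]-70;c=cv2.resize(s[y:y+120,x:x+100],(720,864)[:2] if 0 else (500,600),interpolation=cv2.INTER_CUBIC)
c=np.clip(c.astype(float)*1.6,0,255).astype('uint8')
for z in(0,-.1007):
    q=((proj("side",t+[0,0,z])-[x,y])*5).astype(int);cv2.circle(c,tuple(map(int,q)),3,(0,0,255),-1)
cv2.imwrite("pics/tilt.png",c);print(x,y)
E
```

```text
time: 13.03
tool_pos: [0.4941, -0.2678, 0.1428]
ee_rot: [3.142, -0.0, 0.074]
wrist_force: [0.3, 0.3, -0.7]
width: 0.023
finger_force: 30.0
pos [ 0.494  -0.2678  0.1427] sd [0.0001 0.     0.    ] rot [ 3.1416e+00 -2.0000e-04  7.3200e-02] F [-0.26 -0.39 -1.03] w 0.02313347694658248 ff 29.965053448649996 t 13.2833
delta tool [-0.0734 -0.0001 -0.    ] rot [ 3.1415 -0.      0.0722] pos [ 0.4939 -0.2678  0.1427] F [-0.13  0.46 -0.13] t 13.3833
[-5.97763647e-01  1.20305140e-01  1.38787248e+00 -2.67445324e-05
  1.63334180e+00  9.00836509e-01]
322 72
```

View pics/tilt.png

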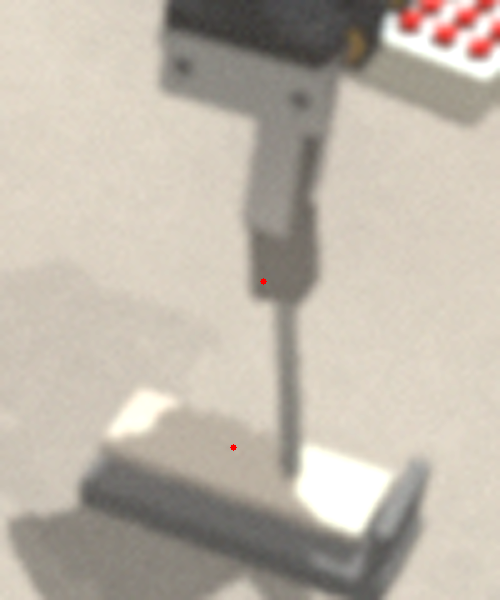

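The image shows the rod top at crop (286,300) and the foot at (290,472). The upright rod was expected at (260,300) and (229,472), so the rod leans about 0.2 rad and the foot lags by about 32 mm. I'll straighten it by pushing the foot gently against the ridge face.

```bash
cat >> h.py <<'E'
import cv2
def rod(t=None,hs=(.012,.025,.04,.055,.07,.085),L=.1007,v="side"):
    """lag of the rod (mm along tool-frame world x) against the nominal upright axis, at heights hs above foot"""
    t=get_obs()["tool_pos"] if t is None else t
    g=cv2.cvtColor(snapshot(v)["color"],cv2.COLOR_BGR2GRAY).astype(float);out=[]
    for h in hs:
        p=np.array([t[0],t[1],t[2]-L+h]);u,w=proj(v,p)
        k=np.arange(-8,20,.25);q=cv2.remap(g.astype('float32'),(u+k).astype('float32')[None],np.full((1,len(k)),w,'float32'),cv2.INTER_LINEAR)[0]
        f=np.array([(q[i-14:i-9].mean()+q[i+10:i+15].mean())/2-q[i-5:i+6].mean()-abs(q[i-14:i-9].mean()-q[i+10:i+15].mean())/2 if 14<=i<len(k)-15 else -99 for i in range(len(k))])
        i=f.argmax();out.append((h,round(k[i],2),round(f[i],1)))
    print(out)
E
python3 -c "
from h import *
rod()"
python3 -m creep '0.015 -0.012 0 0 0;0.015 -0.012 0 0 0;0.015 -0.01 0 0 0;0.015 -0.003 0 0 0;0.015 -0.003 0 0 0;0.015 -0.003 0 0 0;0.015 -0.003 0 0 0;0.015 -0.003 0 0 0;0.015 -0.003 0 0 0;0.015 0 0 0 0;0.015 0 0 0 0'
python3 -c "
from h import *
avg(6);rod()"
```

```text
[(0.012, np.float64(9.75), np.float64(32.1)), (0.025, np.float64(9.25), np.float64(33.3)), (0.04, np.float64(8.25), np.float64(34.1)), (0.055, np.float64(7.25), np.float64(32.2)), (0.07, np.float64(6.0), np.float64(30.7)), (0.085, np.float64(5.0), np.float64(30.1))]
time: 14.35
tool_pos: [0.4424, -0.2716, 0.1429]
ee_rot: [3.141, -0.001, 0.072]
wrist_force: [1.1, -0.3, 0.0]
width: 0.0236
finger_force: 30.0
pos [ 0.4424 -0.2716  0.1428] sd [0.     0.     0.0001] rot [ 3.1413e+00 -5.0000e-04  7.2000e-02] F [ 1.14 -0.1   0.04] w 0.02335119427570979 ff 29.98117880769314 t 14.6
[(0.012, np.float64(7.75), np.float64(35.2)), (0.025, np.float64(7.0), np.float64(37.9)), (0.04, np.float64(6.25), np.float64(37.8)), (0.055, np.float64(5.75), np.float64(34.3)), (0.07, np.float64(4.5), np.float64(34.7)), (0.085, np.float64(4.0), np.float64(30.3))]
```

```bash
python3 -m creep '0.015 -0.003 0 0 0;0.015 -0.003 0 0 0;0.015 -0.003 0 0 0;0.015 -0.003 0 0 0;0.015 -0.002 0 0 0;0.015 0 0 0 0;0.015 0 0 0 0'
python3 -c "
from h import *
avg(4);rod()"
python3 -m creep '0.015 -0.002 0 0 0;0.015 -0.002 0 0 0;0.015 0 0 0 0;0.015 0 0 0 0'
python3 -c "
from h import *
avg(4);rod()"
```

```text
time: 15.28
tool_pos: [0.4279, -0.2726, 0.1428]
ee_rot: [3.141, -0.0, 0.072]
wrist_force: [1.0, 0.3, 0.4]
width: 0.0232
finger_force: 30.0
pos [ 0.428  -0.2726  0.1427] sd [0.0001 0.     0.    ] rot [ 3.1415 -0.      0.0717] F [1.07 0.09 0.12] w 0.02315186536579803 ff 29.987308526579 t 15.4333
[(0.012, np.float64(9.0), np.float64(26.5)), (0.025, np.float64(2.5), np.float64(37.8)), (0.04, np.float64(2.25), np.float64(37.9)), (0.055, np.float64(2.0), np.float64(36.5)), (0.07, np.float64(1.75), np.float64(34.0)), (0.085, np.float64(1.75), np.float64(31.6))]
time: 15.87
tool_pos: [0.424, -0.2729, 0.1427]
ee_rot: [3.141, -0.0, 0.072]
wrist_force: [1.4, 0.5, 1.3]
width: 0.0228
finger_force: 30.0
pos [ 0.4241 -0.2729  0.1427] sd [0. 0. 0.] rot [ 3.1415e+00 -1.0000e-04  7.1700e-02] F [1.63 0.02 0.3 ] w 0.023133283199866544 ff 29.988197187685728 t 16.0167
[(0.012, np.float64(7.5), np.float64(21.7)), (0.025, np.float64(1.25), np.float64(35.8)), (0.04, np.float64(1.0), np.float64(36.9)), (0.055, np.float64(1.0), np.float64(34.1)), (0.07, np.float64(1.0), np.float64(33.7)), (0.085, np.float64(1.0), np.float64(29.9))]
```

```bash
python3 -m creep '0.015 -0.0015 0 0 0;0.015 0 0 0 0;0.015 0 0 0 0;0.015 0.004 0 0 0;0.015 0.006 0 -0.003 0;0.015 0.007 0 -0.003 0;0.015 0 0 0 0;0.015 0 0 0 0'
python3 -c "
from h import *
avg(4);rod()"
python3 -m creep '0.015 0 0 0 -0.12;0.015 0 0 0 -0.12;0.015 0 0 0 -0.12;0.015 0 0 0 -0.12;0.015 0 0 0 -0.12;0.015 0 0 0 -0.12;0.015 0 0 0 -0.12;0.015 0 0 0 -0.12;0.015 0 0 0 -0.12;0.015 0 0 0 -0.12;0.015 0 0 0 -0.12;0.015 0 0 0 -0.12;0.015 0 0 0 -0.12;0.015 0 0 0 0;0.015 0 0 0 0;0.015 0 0 0 0'
python3 -c "
from h import *
avg(4);rod();go(.4376,-.2717,.1387)"
```

```text
time: 16.78
tool_pos: [0.4398, -0.2718, 0.1487]
ee_rot: [3.142, 0.001, 0.072]
wrist_force: [0.2, -0.0, -2.4]
width: 0.0231
finger_force: 30.0
pos [ 0.4395 -0.2717  0.1485] sd [0.0002 0.     0.0001] rot [3.1417e+00 9.0000e-04 7.2100e-02] F [ 0.39  0.4  -1.51] w 0.022869006606136343 ff 29.968282260288106 t 16.9333
[(0.012, np.float64(3.75), np.float64(35.6)), (0.025, np.float64(3.5), np.float64(36.9)), (0.04, np.float64(3.25), np.float64(36.6)), (0.055, np.float64(2.75), np.float64(34.6)), (0.07, np.float64(2.5), np.float64(31.7)), (0.085, np.float64(2.25), np.float64(28.2))]
time: 18.37
tool_pos: [0.4395, -0.2718, 0.1487]
ee_rot: [-3.142, 0.0, 1.629]
wrist_force: [-0.4, 0.6, -1.0]
width: 0.0233
finger_force: 30.0
pos [ 0.4395 -0.2718  0.1487] sd [0. 0. 0.] rot [3.1416e+00 1.0000e-04 1.6299e+00] F [-0.39  0.06 -0.91] w 0.023176311841120147 ff 29.96817519061551 t 18.5167
[(0.012, np.float64(4.0), np.float64(34.0)), (0.025, np.float64(4.0), np.float64(38.4)), (0.04, np.float64(3.5), np.float64(38.5)), (0.055, np.float64(3.25), np.float64(35.9)), (0.07, np.float64(2.5), np.float64(36.3)), (0.085, np.float64(2.0), np.float64(32.2))]
delta tool [ 0.0002 -0.0019  0.01  ] rot [3.1416e+00 1.0000e-04 1.6310e+00] pos [ 0.4396 -0.2718  0.1487] F [ 0.41  0.42 -1.27] t 18.6167
```

```bash
python3 -m creep '0.015 0.005 -0.002 0.004 0;0.015 0 0 0.003 0;0.015 0 0 0.003 0;0.015 0 0 0.001 0;0.015 0 0 0 0;0.015 0 0 0 0;0.015 0 0 0 0'
python3 -c "
from h import *
avg(8);rod();go(.5374,-.2595,.1372)"
```

```text
time: 19.2
tool_pos: [0.4374, -0.267, 0.1381]
ee_rot: [3.141, 0.0, 1.632]
wrist_force: [0.0, 0.2, 1.7]
width: 0.0231
finger_force: 30.1
pos [ 0.4374 -0.267   0.1379] sd [0.     0.     0.0001] rot [3.1413e+00 3.0000e-04 1.6317e+00] F [-0.06  0.28  1.43] w 0.022746037085105537 ff 30.058295744966017 t 19.55
[(0.012, np.float64(3.5), np.float64(28.2)), (0.025, np.float64(4.0), np.float64(36.6)), (0.04, np.float64(3.5), np.float64(39.4)), (0.055, np.float64(3.0), np.float64(37.4)), (0.07, np.float64(2.5), np.float64(35.8)), (0.085, np.float64(2.0), np.float64(34.4))]
delta tool [0.0013 0.1003 0.0005] rot [3.1415e+00 1.0000e-04 1.6318e+00] pos [ 0.4373 -0.2669  0.1377] F [-0.06  0.62  1.8 ] t 19.65
```

```bash
python3 -m creep '0.015 0 0 0.001 0;0.015 0 0.0025 0 0;0.015 0 0.0025 0 0;0.015 0 0.0025 0 0;0.015 0 0.0025 0 0;0.015 0 0.0025 0 0;0.015 0 0.0025 0 0;0.015 0 0 0 0'
python3 -c "
from h import *
avg(8);rod()"
```

```text
time: 20.32
tool_pos: [0.4527, -0.266, 0.1366]
ee_rot: [3.141, 0.0, 1.632]
wrist_force: [-1.5, 0.7, 2.3]
width: 0.0232
finger_force: 30.3
pos [ 0.4525 -0.266   0.1367] sd [0.0001 0.     0.0001] rot [3.1412e+00 2.0000e-04 1.6319e+00] F [-1.33  0.17  1.5 ] w 0.022724278104044836 ff 30.257478848216124 t 20.6667
[(0.012, np.float64(4.0), np.float64(28.0)), (0.025, np.float64(4.5), np.float64(38.4)), (0.04, np.float64(4.0), np.float64(39.7)), (0.055, np.float64(3.5), np.float64(38.9)), (0.07, np.float64(3.0), np.float64(35.1)), (0.085, np.float64(2.25), np.float64(35.0))]
```

```bash
python3 -m creep '0.015 0 0.0025 0 0;0.015 0 0.0025 0 0;0.015 0 0.0025 0 0;0.015 0 0.0025 0 0;0.015 0 0.0025 0 0;0.015 0 0.0025 0 0;0.015 0 0.0025 0 0;0.015 0 0.0025 0 0;0.015 0 0.0025 0 0;0.015 0 0.0025 0 0;0.015 0 0.0025 0 0;0.015 0 0.0025 0 0;0.015 0 0.0025 0 0;0.015 0 0.0025 0 0'
python3 -c "
from h import *
avg(5);rod()"
python3 -m creep '0.015 0 0.0025 0 0;0.015 0 0.0025 0 0;0.015 0 0.0025 0 0;0.015 0 0.0025 0 0;0.015 0 0.0025 0 0;0.015 0 0.0025 0 0;0.015 0 0.0025 0 0;0.015 0 0.0025 0 0'
python3 -c "
from h import *
avg(5);rod()"
```

```text
time: 21.93
tool_pos: [0.4874, -0.2638, 0.1367]
ee_rot: [-3.142, 0.0, 1.632]
wrist_force: [-1.0, 0.1, 1.9]
width: 0.0234
finger_force: 30.4
pos [ 0.4876 -0.2638  0.1367] sd [0.0002 0.     0.    ] rot [3.1412e+00 1.0000e-04 1.6320e+00] F [-1.26  0.27  2.03] w 0.023248980670568832 ff 30.273601672961377 t 22.1333
[(0.012, np.float64(4.25), np.float64(26.2)), (0.025, np.float64(4.75), np.float64(37.1)), (0.04, np.float64(4.0), np.float64(35.5)), (0.055, np.float64(3.5), np.float64(35.6)), (0.07, np.float64(3.0), np.float64(32.1)), (0.085, np.float64(2.5), np.float64(32.1))]
time: 22.9
tool_pos: [0.5074, -0.2626, 0.1366]
ee_rot: [-3.141, -0.0, 1.632]
wrist_force: [-2.1, -0.6, 1.7]
width: 0.023
finger_force: 30.4
pos [ 0.5076 -0.2626  0.1367] sd [0.0002 0.     0.    ] rot [3.1413e+00 1.0000e-04 1.6320e+00] F [-1.51 -0.37  1.4 ] w 0.02296679080776838 ff 30.275040501728654 t 23.1
[(0.012, np.float64(4.25), np.float64(24.9)), (0.025, np.float64(4.5), np.float64(30.2)), (0.04, np.float64(4.0), np.float64(34.1)), (0.055, np.float64(3.75), np.float64(35.0)), (0.07, np.float64(3.0), np.float64(30.7)), (0.085, np.float64(2.5), np.float64(29.7))]
```

Steady. I'll finish the stroke to about +52 mm, hold briefly, then lift and go back to the ridge to square the electrode up.

```bash
python3 -m creep '0.015 0 0.0025 0 0;0.015 0 0.0025 0 0;0.015 0 0.0025 0 0;0.015 0 0.0025 0 0;0.015 0 0.0025 0 0;0.015 0 0.0025 0 0;0.015 0 0.0025 0 0;0.015 0 0.0025 0 0;0.015 0 0.0025 0 0;0.015 0 0.0025 0 0;0.015 0 0.0025 0 0;0.015 0 0.0025 0 0;0.015 0 0 0 0;0.015 0 0 0 0'
python3 -c "
from h import *
avg(5);rod()"
python3 -m creep '0.015 0 0 -0.008 0;0.015 0 0 -0.02 0;0.015 0 0 -0.02 0.12;0.015 0 0 0 0.12;0.015 0 0 0 0.12;0.015 0 0 0 0.12;0.015 0 0 0 0.12;0.015 0 0 0 0.12;0.015 0 0 0 0.12;0.015 0 0 0 0.12;0.015 0 0 0 0.12;0.015 0 0 0 0.12;0.015 0 0 0 0.12;0.015 0 0 0 0.12;0.015 0 0 0 0.12;0.015 0 0 0 0;0.015 0 0 0 0'
python3 -c "
from h import *
avg(5);rod();go(.4395,-.2727,.1457)"
```

```text
time: 24.37
tool_pos: [0.5374, -0.2608, 0.1367]
ee_rot: [3.141, 0.0, 1.632]
wrist_force: [-1.2, 0.1, 3.4]
width: 0.0233
finger_force: 30.3
pos [ 0.5373 -0.2608  0.1368] sd [0.0001 0.     0.    ] rot [3.1411e+00 2.0000e-04 1.6319e+00] F [-1.07  0.22  1.74] w 0.022999984166254178 ff 30.24337910232134 t 24.5667
[(0.012, np.float64(4.5), np.float64(24.6)), (0.025, np.float64(4.5), np.float64(33.1)), (0.04, np.float64(4.0), np.float64(32.3)), (0.055, np.float64(3.5), np.float64(31.3)), (0.07, np.float64(2.75), np.float64(29.8)), (0.085, np.float64(2.5), np.float64(29.8))]
time: 26.08
tool_pos: [0.5374, -0.2607, 0.1847]
ee_rot: [-3.141, -0.0, 0.075]
wrist_force: [-0.4, 0.0, -1.7]
width: 0.023
finger_force: 30.0
pos [ 0.5373 -0.2607  0.1847] sd [0.0001 0.     0.    ] rot [ 3.1417e+00 -3.0000e-04  7.4200e-02] F [-0.32  0.31 -1.02] w 0.023212248622006697 ff 29.968233810186575 t 26.2833
[(0.012, np.float64(3.25), np.float64(29.3)), (0.025, np.float64(2.75), np.float64(28.7)), (0.04, np.float64(2.75), np.float64(26.6)), (0.055, np.float64(2.25), np.float64(27.2)), (0.07, np.float64(2.25), np.float64(28.9)), (0.085, np.float64(1.75), np.float64(31.0))]
delta tool [-0.0983  0.0048  0.039 ] rot [ 3.1415e+00 -1.0000e-04  7.2700e-02] pos [ 0.5372 -0.2608  0.1847] F [ 1.01 -0.82 -1.89] t 26.3833
```

```bash
python3 -m creep '0.015 -0.024 0.001 0 0;0.015 -0.025 0.001 0 0;0.015 -0.025 0.0015 0 0;0.015 -0.024 0.0015 0 0;0.015 0 0 0.02 0;0.015 0 0 0.019 0;0.015 0 0 0 0;0.015 -0.004 0 0 0;0.015 -0.004 0 0 0;0.015 -0.003 0 0 0;0.015 -0.003 0 0 0;0.015 -0.003 0 0 0;0.015 -0.003 0 0 0;0.015 -0.002 0 0 0;0.015 0 0 0 0;0.015 0 0 0 0'
python3 -c "
from h import *
avg(4)"
python3 -m creep '0.015 0.004 0 0 0;0.015 0.007 0 0 0;0.015 0.01 0 -0.003 0;0.015 0 0 0 0;0.015 0 0 0 0;0.015 0 0 0 0'
python3 -c "
from h import *
avg(4);rod()"
```

```text
time: 27.72
tool_pos: [0.418, -0.2746, 0.146]
ee_rot: [3.141, -0.001, 0.072]
wrist_force: [0.3, 1.4, 0.0]
width: 0.023
finger_force: 30.0
pos [ 0.418  -0.2745  0.1459] sd [0.     0.     0.0001] rot [ 3.1411e+00 -6.0000e-04  7.1800e-02] F [1.04 0.24 0.05] w 0.023082483588037515 ff 29.954745845772095 t 27.8667
time: 28.42
tool_pos: [0.4386, -0.2727, 0.1483]
ee_rot: [-3.141, 0.001, 0.072]
wrist_force: [0.6, 0.5, -1.1]
width: 0.0234
finger_force: 30.0
pos [ 0.4385 -0.2728  0.1484] sd [0.0001 0.     0.0001] rot [3.1419e+00 8.0000e-04 7.1900e-02] F [ 0.48  0.13 -1.12] w 0.023388921593222246 ff 29.96910744031993 t 28.5667
[(0.012, np.float64(1.5), np.float64(34.4)), (0.025, np.float64(1.75), np.float64(36.0)), (0.04, np.float64(1.5), np.float64(34.9)), (0.055, np.float64(1.5), np.float64(34.3)), (0.07, np.float64(1.25), np.float64(32.6)), (0.085, np.float64(1.25), np.float64(26.8))]
```

```bash
python3 -m creep '0.015 0 0 -0.02 0;0.015 0 0 -0.03 0;0.015 0 0 -0.03 0;0.015 0 0 -0.012 0;0.015 0.01 -0.016 0 0;0.015 0.02 -0.0325 0 0;0.015 0.02 -0.0325 0 0;0.015 0.02 -0.0325 0 0;0.015 0.02 -0.0325 0 0;0.015 0.02 -0.0325 0 0;0.015 0.02 -0.0325 0 0;0.015 0.02 -0.0325 0 0;0.015 0.01 -0.02 0 0;0.015 0 0 0 0;0.015 0 0 0 0;0.015 0 0 0 0;0.015 0 0 0 0'
python3 -c "
from h import *
avg(5);rod();rod(v='top');go(.582,.0048,.215)"
```

```text
time: 30.08
tool_pos: [0.579, 0.0001, 0.2406]
ee_rot: [3.141, 0.0, 0.07]
wrist_force: [0.0, 0.7, -1.1]
width: 0.0229
finger_force: 30.0
pos [5.791e-01 1.000e-04 2.408e-01] sd [0.0001 0.0001 0.0001] rot [ 3.1412e+00 -1.0000e-04  6.9800e-02] F [-0.2  -0.05 -1.05] w 0.023551334790974852 ff 29.969023965704764 t 30.2833
[(0.012, np.float64(0.5), np.float64(33.2)), (0.025, np.float64(0.25), np.float64(36.7)), (0.04, np.float64(0.5), np.float64(35.5)), (0.055, np.float64(0.5), np.float64(34.8)), (0.07, np.float64(1.5), np.float64(14.6)), (0.085, np.float64(13.25), np.float64(52.1))]
[(0.012, np.float64(-2.0), np.float64(68.5)), (0.025, np.float64(-1.75), np.float64(66.4)), (0.04, np.float64(-2.5), np.float64(25.0)), (0.055, np.float64(-4.0), np.float64(6.5)), (0.07, np.float64(-4.25), np.float64(8.7)), (0.085, np.float64(12.75), np.float64(11.0))]
delta tool [ 0.003  -0.0037  0.0258] rot [ 3.1415e+00 -3.0000e-04  7.0900e-02] pos [0.5793 0.0009 0.2408] F [ 0.09 -0.64 -1.35] t 30.4333
```

```bash
python3 -m creep '0.015 0.002 -0.004 0.01 0;0.015 0 0 0.015 0;0.015 0 0 0.01 0;0.015 0 0 0 0;0.015 0 0 0 0;0.015 0 0 0 0'
python3 - <<'E'
from h import *
t=avg(6);r=[]
for n in("side","top"):
    i=snapshot(n)["color"]
    f=proj(n,t-[0,0,.1]);x,y=int(f[0])-25,int(f[1])-(50 if n=="side" else 40)
    c=cv2.resize(i[y:y+75,x:x+50],(400,600),interpolation=cv2.INTER_CUBIC);c=np.clip(c.astype(float)*1.3,0,255).astype('uint8')
    for p,col in((t-[0,0,.1007],(0,0,255)),(t-[0,0,.02],(0,0,255)),(np.array([.5785,.0046,.095]),(255,0,0))):
        q=((proj(n,p)-[x,y]+.5)*8-.5).astype(int);cv2.circle(c,tuple(map(int,q)),3,col,-1)
    r.append(c);print(n,x,y)
cv2.imwrite("pics/hole.png",np.hstack(r));rod(t)
E
```

```text
time: 30.93
tool_pos: [0.5812, 0.0056, 0.2059]
ee_rot: [3.141, -0.0, 0.072]
wrist_force: [-0.0, -0.8, -0.4]
width: 0.0237
finger_force: 30.0
pos [0.5815 0.0055 0.2065] sd [0.0001 0.     0.0003] rot [ 3.1413e+00 -1.4000e-03  7.1800e-02] F [-0.1  -0.   -0.69] w 0.0231042735267432 ff 29.969021406795946 t 31.1833
side 249 144
top 254 157
[(0.012, np.float64(0.25), np.float64(41.4)), (0.025, np.float64(0.5), np.float64(37.1)), (0.04, np.float64(0.5), np.float64(34.3)), (0.055, np.float64(0.5), np.float64(34.0)), (0.07, np.float64(0.5), np.float64(36.0)), (0.085, np.float64(0.75), np.float64(40.9))]
```

View pics/hole.png

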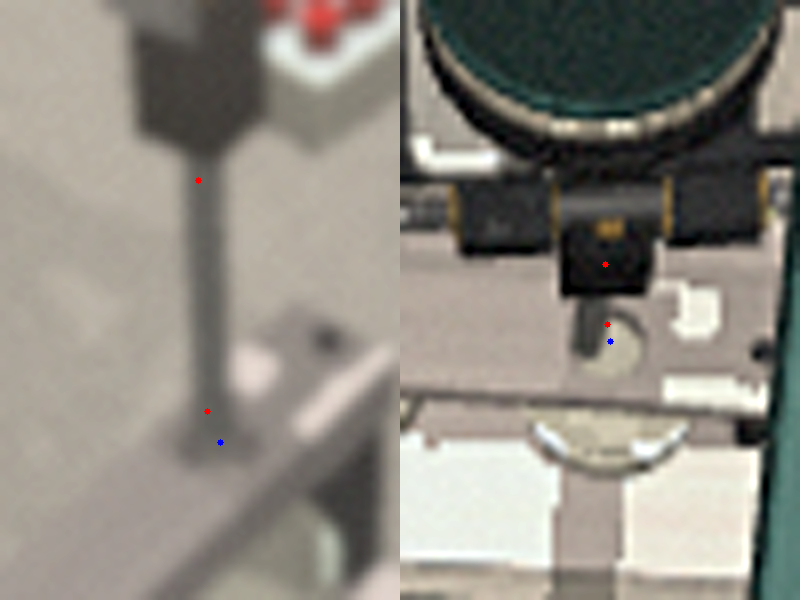

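The side view has the rod over the hole; the top view shows the foot near crop (587,350) against an expected (607,324), so it leans slightly towards +y. I'll measure this numerically, fitting both silhouettes with a cylinder model.

```bash
python3 - <<'E'
from h import *
t=get_obs()["tool_pos"];print(t)
g={n:cv2.cvtColor(snapshot(n)["color"],cv2.COLOR_BGR2GRAY) for n in("side","top")}
f=proj("top",t-[0,0,.1007]);print("topdot",f)
u,v=int(f[0]),int(f[1]);print("top cols",u-7,"rows",v-5);print(g["top"][v-5:v+8,u-7:u+8])
f=proj("side",t-[0,0,.1007]);print("sidedot",f,"headbot",proj("side",t));u,v=int(f[0]),int(f[1]);print("side cols",u-7,"rows",v-4);print(g["side"][v-4:v+11,u-7:u+10])
E
```

```text
[0.58120297 0.00552566 0.20591365]
topdot [279.47462905 197.25020259]
top cols 272 rows 192
[[137 137   0  13  19  20  17  15  13   5   4  10  29 100 169]
 [136 137   0   3   2  15  14   8   6   3   0   0  33 125 144]
 [134 136  85  96  49  39  41  37  67 120 116 110 111 122 117]
 [133 133 128 122  50  57  58  51  75 101 113 126 125 121 121]
 [130 135 136 110  51  54  58  56  70  58  72  98 123 122 119]
 [129 133 134 101  48  57  53  62 134 127  85  65 119 121 118]
 [130 129 130  97  51  53  54  79 155 143 128  81  88 119 118]
 [131 135 134  85  51  52  53  81 145 140 142 128  97 116 119]
 [130 133 132  81  43  49  53 112 142 138 141 138 104 121 120]
 [133 130 133 100  65  62  88 137 140 140 139 140 112 119 120]
 [130 134 131 117 109 130 133 140 141 140 138 122 108 117 118]
 [134 136 134 118 123 126 135 142 139 130 126 112 114 116 115]
 [139 137 127 121 123 122 126 125 128 118 123 121 121 119 124]]
sidedot [274.65923402 195.19411994] headbot [273.22022577 158.54421121]
side cols 267 rows 191
[[132 134 136 135 131 116  94  80  75  83 107 138 159 168 163 153 131]
 [134 136 138 139 133 
[... 272 characters left out ...]
123 116 108  99  87  79  76  75  79  91  97 106 107 109 108]
 [127 123 114 109 103  91  83  78  76  73  78  85  93  96 102 108 108]
 [125 115 111 104  95  88  81  78  77  78  77  82  89  91  97 104 107]
 [121 114 109 102  93  85  81  79  79  79  80  85  85  85  95 103 109]
 [119 115 111 104  93  83  81  85  86  84  86  86  85  88  96 105 109]
 [121 116 114 109 101  90  87  90  90  95  93  94  91  94 102 106 106]
 [121 119 119 116 110 102 100 100 103 104 104 104 103 101 106 107 103]
 [121 121 118 116 118 114 112 113 112 110 112 113 110 108 107 101  94]
 [120 121 120 120 120 120 119 118 116 114 116 113 111 107 100  91  87]
 [120 120 121 119 120 121 122 120 121 118 117 114 107 102  95  86  83]]
```

```bash
python3 -m creep '0.015 0 0 -0.02 0;0.015 0 0 -0.02 0;0.015 -0.0008 0.0015 0 0;0.015 -0.02 0.033 0 0;0.015 -0.02 0.033 0 0;0.015 -0.02 0.033 0 0;0.015 -0.02 0.033 0 0;0.015 -0.02 0.033 0 0;0.015 -0.02 0.033 0 0;0.015 -0.02 0.033 0 0;0.015 -0.02 0.033 0 0;0.015 0 0 0 -0.12'
python3 -m creep '0.015 0 0 0.02 -0.12;0.015 0 0 0.02 -0.12;0.015 0 0 0 -0.12;0.015 0 0 0 -0.12;0.015 0 0 0 -0.12;0.015 0 0 0 -0.12;0.015 0 0 0 -0.12;0.015 0 0 0 -0.12;0.015 0 0 0 -0.12;0.015 0 0 0 -0.12;0.015 0 0 0 -0.12;0.015 0 0 0 -0.12;0.015 0 0 0 -0.01;0.015 0 0 0 0'
python3 -c "
from h import *
avg(4);rod();go(.4295,-.2697,.146)"
```

```text
time: 32.48
tool_pos: [0.4361, -0.2766, 0.2443]
ee_rot: [3.139, 0.003, 0.185]
wrist_force: [1.1, 0.5, -0.7]
width: 0.023
finger_force: 30.0
time: 33.65
tool_pos: [0.4395, -0.2707, 0.205]
ee_rot: [-3.141, -0.0, 1.639]
wrist_force: [0.6, 0.0, -0.6]
width: 0.0232
finger_force: 30.0
pos [ 0.4396 -0.2707  0.2052] sd [0.0001 0.     0.0002] rot [ 3.1420e+00 -3.0000e-04  1.6394e+00] F [ 0.22  0.15 -0.51] w 0.023135724693794404 ff 29.96897229937531 t 33.8
[(0.012, np.float64(4.0), np.float64(33.4)), (0.025, np.float64(3.5), np.float64(31.9)), (0.04, np.float64(3.25), np.float64(28.1)), (0.055, np.float64(2.75), np.float64(27.2)), (0.07, np.float64(2.25), np.float64(26.0)), (0.085, np.float64(1.75), np.float64(26.9))]
delta tool [ 0.0018 -0.0101  0.0596] rot [-3.1415  0.      1.6407] pos [ 0.4397 -0.2708  0.2056] F [-1.17 -0.52 -0.63] t 33.9
```

```bash
python3 -m creep '0.015 0 -0.005 0.025 0;0.015 0 -0.003 0.025 0;0.015 0 0 0.009 0;0.015 0 -0.003 0 0;0.015 0 -0.003 0 0;0.015 0 -0.002 0 0;0.015 0 -0.002 0 0;0.015 0 -0.002 0 0;0.015 0 0 0 0;0.015 0 0 0 0'
python3 -c "
from h import *
avg(4);rod()"
```

```text
time: 34.73
tool_pos: [0.4212, -0.2727, 0.1485]
ee_rot: [3.138, 0.002, 1.642]
wrist_force: [4.0, 1.1, 1.3]
width: 0.0231
finger_force: 29.9
pos [ 0.4211 -0.2727  0.1483] sd [0.0001 0.     0.0002] rot [3.1381e+00 2.1000e-03 1.6420e+00] F [3.92 0.72 2.15] w 0.023355983115086854 ff 29.879214763641357 t 34.8833
[(0.012, np.float64(1.5), np.float64(14.8)), (0.025, np.float64(0.75), np.float64(34.9)), (0.04, np.float64(0.75), np.float64(38.5)), (0.055, np.float64(0.75), np.float64(36.3)), (0.07, np.float64(0.5), np.float64(34.8)), (0.085, np.float64(0.5), np.float64(32.5))]
```

```bash
python3 -m creep '0.015 0 -0.002 0 0;0.015 0 0 0 0;0.015 0 0.004 0 0;0.015 0 0.008 -0.002 0;0.015 0 0.006 -0.02 0;0.015 0 0 -0.02 0;0.015 0 0 -0.02 0;0.015 0 0 0 0;0.015 0 0 0 0;0.015 0 0 0 0'
python3 -c "
from h import *
avg(4);rod()"
```

```text
time: 35.82
tool_pos: [0.4347, -0.2707, 0.2066]
ee_rot: [-3.138, -0.002, 1.641]
wrist_force: [-1.8, 0.3, -1.0]
width: 0.0229
finger_force: 30.0
pos [ 0.4347 -0.2706  0.2064] sd [0.0001 0.0001 0.0001] rot [ 3.1454e+00 -2.4000e-03  1.6415e+00] F [-0.45  0.07 -0.76] w 0.022941934239582015 ff 29.991604685783386 t 35.9667
[(0.012, np.float64(1.75), np.float64(34.4)), (0.025, np.float64(1.5), np.float64(28.8)), (0.04, np.float64(1.5), np.float64(27.7)), (0.055, np.float64(1.25), np.float64(27.0)), (0.07, np.float64(1.0), np.float64(26.4)), (0.085, np.float64(1.0), np.float64(24.1))]
```

```bash
python3 -m creep '0.015 0 0 -0.02 0;0.015 0 0 -0.02 0;0.015 0.017 0.011 0 0;0.015 0.033 0.0205 0 0;0.015 0.033 0.0205 0 0;0.015 0.033 0.0205 0 0;0.015 0.033 0.0205 0 0;0.015 0.033 0.0205 0 0;0.015 0.033 0.0205 0 0;0.015 0.033 0.0205 0 0;0.015 0.0176 0.0105 0 0;0.015 0 0 0.02 0;0.015 0 0 0.02 0;0.015 0 0 0 0;0.015 0 0 0 0;0.015 0 0 0 0'
python3 - <<'E'
from h import *
t=avg(6);rod(t)
g={n:cv2.cvtColor(snapshot(n)["color"],cv2.COLOR_BGR2GRAY) for n in("side","top")}
f=proj("top",t-[0,0,.1007]);print("topdot",f,proj("top",t-[0,0,.02]),"hole",proj("top",np.array([.5785,.0046,.095])))
u,v=int(f[0]),int(f[1]);print("top cols",u-7,"rows",v-5);print(g["top"][v-5:v+9,u-7:u+8])
f=proj("side",t-[0,0,.1007]);print("sidedot",f,"headbot",proj("side",t));u,v=int(f[0]),int(f[1]);print("side cols",u-7,"rows",v-4);print(g["side"][v-4:v+11,u-7:u+10])
E
```

```text
time: 37.4
tool_pos: [0.5816, 0.0052, 0.2094]
ee_rot: [3.141, 0.0, 1.641]
wrist_force: [-0.9, 0.4, -0.6]
width: 0.0229
finger_force: 30.0
pos [0.582  0.0051 0.2102] sd [0.0002 0.0001 0.0004] rot [3.1393e+00 5.0000e-04 1.6411e+00] F [-0.17  0.41 -0.79] w 0.023331098435863153 ff 29.99168962240219 t 37.65
[(0.012, np.float64(2.0), np.float64(46.2)), (0.025, np.float64(2.25), np.float64(41.2)), (0.04, np.float64(2.0), np.float64(34.7)), (0.055, np.float64(2.0), np.float64(40.4)), (0.07, np.float64(1.75), np.float64(35.7)), (0.085, np.float64(1.25), np.float64(38.7))]
topdot [279.64070525 196.56278907] [279.38952763 189.06044705] hole [279.86098247 199.19685244]
top cols 272 rows 191
[[54 48 55 56 52 55 51 56 60 58 54 53 53 56 57]
 [55 59 54 54 56 51 56 56 53 57 58 53 55 60 54]
 [57 54 54 56 56 54 53 57 54 53 54 54 53 56 54]
 [54 52 55 57 55 56 58 56 48 58 54 52 53 61 52]
 [54 54 52 54 55 52 52 53 51 56 52 58 54 56 54]
 [56 55 55 53 53 56 52 55 56 58 55 55 55 57 55]
 [54 53 53 57 54 49 56 51 55 55 57 54 55 59 42]
 [57 59 55 53 59 56 54 58 56 57 55 56 58 53 35]
 [56 59 52 54 54 54 53 54 55
[... 721 characters left out ...]
133 129 124 117 111 108 105 104 105 104 113 127 140 152 163]
 [129 128 126 121 115 112 110 108 106 106 105 106 111 113 125 140 157]
 [126 125 120 115 109 104 104  99 100  99  98 102 104 106 113 125 137]
 [123 118 113 109 102  99  94  92  92  91  93  92  94  97 105 111 119]
 [120 115 111 104  98  92  88  88  89  88  88  86  89  90  98 105 110]
 [119 115 111 104  94  86  84  87  90  90  89  86  85  87  95 104 109]
 [121 116 116 106  93  86  84  87  89  89  89  87  85  87  98 106 111]
 [122 121 118 110 100  92  92  95 101  98  94  96  92  94 102 106 109]
 [123 122 121 118 110 105 108 114 118 116 110 107 104 102 106 107 103]
 [120 121 121 120 116 115 120 125 128 123 118 114 112 109 106 102  92]]
```

The top view is blocked at this yaw, so I'll turn the tool back to get both views.

```bash
python3 -m creep '0.015 0 0 0 0.12;0.015 0 0 0 0.12;0.015 0 0 0 0.12;0.015 0 0 0 0.12;0.015 0 0 0 0.12;0.015 0 0 0 0.12;0.015 0 0 0 0.12;0.015 0 0 0 0.12;0.015 0 0 0 0.12;0.015 0 0 0 0.12;0.015 0 0 0 0.12;0.015 0 0 0 0.12;0.015 0 0 0 0.12;0.015 0 0 0 0;0.015 0 0 0 0;0.015 0 0 0 0'
python3 - <<'E'
from h import *
t=avg(6);rod(t)
g={n:cv2.cvtColor(snapshot(n)["color"],cv2.COLOR_BGR2GRAY) for n in("side","top")}
f=proj("top",t-[0,0,.1007]);print("topdot",f,proj("top",t-[0,0,.02]),"hole",proj("top",np.array([.5785,.0046,.095])))
u,v=int(f[0]),int(f[1]);print("top cols",u-7,"rows",v-5);print(g["top"][v-5:v+9,u-7:u+8])
f=proj("side",t-[0,0,.1007]);print("sidedot",f,"headbot",proj("side",t));u,v=int(f[0]),int(f[1]);print("side cols",u-7,"rows",v-4);print(g["side"][v-4:v+11,u-7:u+10])
E
```

```text
time: 39.18
tool_pos: [0.5815, 0.0055, 0.2087]
ee_rot: [3.142, -0.0, 0.084]
wrist_force: [0.4, 0.5, -0.1]
width: 0.0232
finger_force: 30.0
pos [0.5815 0.0055 0.2087] sd [0. 0. 0.] rot [ 3.1415 -0.      0.0833] F [ 0.2   0.15 -1.02] w 0.022934722492449117 ff 29.991588592529297 t 39.4333
[(0.012, np.float64(1.5), np.float64(41.9)), (0.025, np.float64(2.0), np.float64(34.2)), (0.04, np.float64(1.5), np.float64(36.9)), (0.055, np.float64(1.25), np.float64(33.7)), (0.07, np.float64(1.25), np.float64(34.7)), (0.085, np.float64(1.25), np.float64(40.1))]
topdot [279.461528   196.88979372] [279.19526713 189.42675523] hole [279.86098247 199.19685244]
top cols 272 rows 191
[[122 118  60   2  12  14   8  10  12  15  18  12  10  40 125]
 [133 132  98   0  16  15   9  17   6  20   8   8   6  62 172]
 [136 134  97   0   0  13  12   4  19  18  35  57  51  68 146]
 [133 134 125 119 115  93  43  48  49  57 120 117 108 110 120]
 [134 132 136 139 127 105  56  58  57  61 116 123 127 119 117]
 [134 133 133 125 117  74  49  55  57  54  77  98 124 120 120]
 [129 132 134 113  80  59  50  56  56  71  92  68 1
[... 914 characters left out ...]
131 124 118 112 105  95  82  77  74  78  93 104 109 108 109]
 [132 130 123 117 109 105 101  94  84  78  75  77  90 100 105 109 107]
 [129 121 114 109 103  97  91  90  85  81  82  81  87  97 101 106 109]
 [124 117 110 105  97  91  88  87  86  88  85  84  88  90  98 105 109]
 [121 115 109 103  93  84  83  86  88  89  86  87  85  87  94 106 109]
 [120 117 114 108  94  82  84  85  88  88  87  88  88  89  95 104 109]
 [121 121 117 111 100  91  88  91  91  93  92  92  91  95 101 107 108]
 [121 120 120 117 109 102  98 101 103 103 104 105 102 104 105 107 101]
 [121 121 119 119 116 114 113 112 110 110 111 112 109 108 107 102  95]
 [119 120 119 120 120 121 120 120 117 115 114 115 114 108 102  94  86]]
```

Tilt is now about 0.02 rad and the foot is at TCP + (-5, +0.6) mm. I'll correct by +2.0 mm in x and -1.5 mm in y, then lower it.

```bash
python3 -m creep '0.015 0.0019 0.0017 0 0;0.015 0 0 0 0;0.015 0 0 0 0;0.015 0 0 0.005 0;0.015 0 0 0.005 0;0.015 0 0 0.008 0;0.015 0 0 0.008 0;0.015 0 0 0.008 0;0.015 0 0 0.008 0;0.015 0 0 0.008 0;0.015 0 0 0.008 0;0.015 0 0 0.008 0;0.015 0 0 0.006 0;0.015 0 0 0.004 0;0.015 0 0 0 0;0.015 0 0 0 0;0.015 0 0 0 0'
python3 - <<'E'
from h import *
t=avg(6);r=[]
for n in("side","top"):
    i=snapshot(n)["color"]
    f=proj(n,np.array([.5785,.0046,.095]));x,y=int(f[0])-25,int(f[1])-(40 if n=="side" else 30)
    c=cv2.resize(i[y:y+75,x:x+50],(400,600),interpolation=cv2.INTER_CUBIC);c=np.clip(c.astype(float)*1.3,0,255).astype('uint8')
    q=((f-[x,y]+.5)*8-.5).astype(int);cv2.circle(c,tuple(map(int,q)),2,(255,0,0),-1)
    r.append(c);print(n,x,y,f)
    if n=="top":g=cv2.cvtColor(i,cv2.COLOR_BGR2GRAY);u,v=f.astype(int);print(u-8,v-6);print(g[v-6:v+8,u-8:u+9])
cv2.imwrite("pics/fin.png",np.hstack(r))
E
```

```text
time: 41.05
tool_pos: [0.5839, 0.004, 0.1333]
ee_rot: [3.141, -0.001, 0.082]
wrist_force: [-0.3, 0.5, -0.9]
width: 0.0229
finger_force: 30.0Traceback (most recent call last):
  File "<stdin>", line 2, in <module>
  File "h.py", line 22, in avg
    for i in range(n): o.append(get_obs()); snapshot("top")
                                            ~~~~~~~~^^^^^^^
ValueError: 200 camera calls are used up
```

```bash
python3 -m creep '0.015 0 0 0 0;0.015 0 0 0 0;0.015 0 0 0 0;0.015 0 0 0 0;0.015 0 0 0 0;0.015 0 0 0 0'; python3 -c "
from bench import *
o=get_obs();print(o['tool_pos'],o['qvel'],o['wrist_force'])"
```

```text
time: 41.75
tool_pos: [0.5835, 0.004, 0.1326]
ee_rot: [3.142, 0.0, 0.082]
wrist_force: [-0.2, 0.2, -1.3]
width: 0.0234
finger_force: 30.0
[0.58352959 0.0039755  0.13263017] [-0.000504    0.00068971  0.00066536 -0.00209996 -0.00041889 -0.00169921] [-0.19129514  0.17932353 -1.2894624 ]
```

```bash
python3 -c "
from bench import *
print(close_job())"
```

```text
the job is handed in; nothing more can be done
None
```

The job is handed in: the foot was polished along the plate and the electrode is held still in the guide hole above the open cup, its foot about 22 mm above the underside of the cup by calculation. The camera allowance ran out before the final descent, so the end position rests on the last measurement above the hole and on force readings that showed no contact. An earlier first stroke tilted the electrode in the grip, so I straightened it against the ridge, made the full stroke, and straightened it twice more before the hole (last seen leaning about 0.02 rad).

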